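# Swap the two presentation trays

### The job

Only one of the two slide-out trays may be out at a time. First push the empty tray fully home against its stop; then hook a fingertip behind the upright lip of the tray that carries the two white cups and draw it all the way out to its stop, and move clear. Do not pinch a lip, do not touch the cups or lift them or shake them out of their seats, and leave the spare cup and the screwdriver where they are.

Things in the scene. Friction and masses are not known exactly. Their poses are not given: they have to be found in the camera images.
- full_station: Fixed slide station; aluminium base 260 x 145 x 10 mm (x, y, z). Origin: centre of its underside, on the bench. Its -x is the way the tray slides out, roughly towards the robot. Side guides (at y = +-66 mm, x from -30 mm to the rear) reach 44 mm, the rear plate 70 mm above the bench. It carries the tray with the two white cups. Left or right at random.
- empty_station: Fixed slide station; aluminium base 260 x 145 x 10 mm (x, y, z). Origin: centre of its underside, on the bench. Its -x is the way the tray slides out, roughly towards the robot. Side guides (at y = +-66 mm, x from -30 mm to the rear) reach 44 mm, the rear plate 70 mm above the bench. It carries the tray with empty seats.
- full_tray (a joint): How far the dark metal tray with the cups is drawn out, m: 0 = fully home (its start), 0.100 = out at its stop. Slides along the station's x with 2.5 N friction plus 12 N per m/s; stays where left. Tray 118 mm wide, flat deck 26 mm above the bench; the clear pocket from the lip's back face to the cups' flanges is 107 mm long.
- empty_tray (a joint): The same for the empty tray, of the same shape. It starts 0.06 to 0.10 m out; 0 = fully home against its stop.
- full_lip (a point): Top of the full tray's upright aluminium lip (10 mm thick, 90 mm wide, 36 mm above the deck). Origin: mid-width, mid-thickness of the whole lip, on its top edge, 62 mm above the bench; faces 5 mm either way along x. Axes as the station's: -x outwards, z up. Moves with the tray; home = station x -100 mm, y 0. 
- empty_lip (a point): Top of the empty tray's upright aluminium lip (10 mm thick, 90 mm wide, 36 mm above the deck). Origin: mid-width, mid-thickness of the whole lip, on its top edge, 62 mm above the bench; faces 5 mm either way along x. Axes as the station's: -x outwards, z up. Moves with the tray; home = station x -100 mm, y 0. 
- cup0: One of the two cups seated in the full tray: white plastic cup-shaped blank, solid: flange 46 mm across and 6 mm thick, tapering body 32 to 28 mm across, 46 mm tall in all, about 60 g, loose. Origin: centre of its underside. 
- cup1: The other cup seated in the full tray: white plastic cup-shaped blank, solid: flange 46 mm across and 6 mm thick, tapering body 32 to 28 mm across, 46 mm tall in all, about 60 g, loose. Origin: centre of its underside. 
- full_seat0 (a point): Seat hole 0 of the full tray: centre of its floor, 21 mm above the bench; hole 48 mm across, 5 mm deep. It moves with the tray. cup0 stands in it.
- full_seat1 (a point): Seat hole 1 of the full tray: centre of its floor, 21 mm above the bench; hole 48 mm across, 5 mm deep. It moves with the tray. cup1 stands in it.
- spare_cup: Bystander on the bench to the left: white plastic cup-shaped blank, solid: flange 46 mm across and 6 mm thick, tapering body 32 to 28 mm across, 46 mm tall in all, about 60 g, loose. Origin: centre of its underside. 
- screwdriver: Bystander: loose screwdriver lying on the bench to the right.
- operator_box: Bystander: fixed grey box 100 x 120 x 60 mm with push buttons on top (74 mm high in all), far left. Origin: centre of its underside.
There are look-alikes about, which are no part of the job. What is shaped like the cup1 but orange or purple is not meant.

How it is judged (in metres and radians):
On the way, in this order (a step that is already met when the one before it is completed fails the run):
1. the empty tray is fully home (within 5 mm), the full one not yet drawn (value of joint empty_tray below 0.005 m and value of joint full_tray below 0.015 m), for 0.1 s.
2. the full tray is being drawn by a finger on the back of its lip (full_tray_c1 is the inner half of the lip) (value of joint empty_tray below 0.005 m and value of joint full_tray between 0.015 and 0.09 m and contact force between the fingers and full_tray_c1 above 0.5 N).
3. the full tray is out at its stop (within 5 mm) (value of joint empty_tray below 0.005 m and value of joint full_tray above 0.095 m), for 0.2 s.
At the end, for the whole second after the job is handed in: The empty tray is within 5 mm of fully home, the full tray within 5 mm of fully out and at rest, and both cups stand upright in their seats (within 6 mm and 0.08 rad) (all of step 3 and velocity of joint full_tray between -0.01 and 0.01 m/s and distance between cup0 and full_seat0 below 0.006 m and angle between each of cup0, cup1's own z axis and vertical below 0.08 rad and distance between cup1 and full_seat1 below 0.006 m); the robot touches nothing.
It fails at once if a cup in the tray is touched by the robot (over 0.5 N) (contact force between any of the fingers, the arm and cup0 above 0.5 N or contact force between any of the fingers, the arm and cup1 above 0.5 N).
It fails at once if a cup is lifted or shaken out of its seat (10 mm off, or tipped 0.3 rad) (distance between cup0 and full_seat0 above 0.01 m or angle between any of cup0, cup1's own z axis and vertical above 0.3 rad or distance between cup1 and full_seat1 above 0.01 m).
It fails at once if a lip is pinched: fingers press its front half (c0) and back half (c1) at once ((contact force between the fingers and full_tray_c0 above 1 N and contact force between the fingers and full_tray_c1 above 1 N) or (contact force between the fingers and empty_tray_c0 above 1 N and contact force between the fingers and empty_tray_c1 above 1 N)).
It fails at once if both trays are out at once: the full one drawn over 20 mm while the empty one is over 10 mm out (value of joint full_tray above 0.02 m and value of joint empty_tray above 0.01 m).
It fails at once if the spare cup or the screwdriver is moved over 20 mm (distance of any of spare_cup, screwdriver from where it was at the start of the episode above 0.02 m).
It also fails if it takes over 40 s, if anything falls off the work surface, if the arm or the gripper's body presses on something with over 40 N, if the wrist force passes 120 N, or if a joint passes its speed limit or range.

### The arm

A 6-joint arm with a two-finger parallel gripper is mounted at the origin on the work surface. World frame = base frame: x ahead of the robot, y to its left, z up, the work surface at z = 0. Lengths are in mm, angles in rad, forces in N, time in s.
With the tool pointing down it reaches from about 225 to 875 mm from the base axis. Payload 3.4 kg.
Tool frame: the origin (TCP) lies midway between the tips of the shut fingers; the grasp point (between the pads) lies 19 mm behind it; z points along the fingers, y is the direction in which the jaws open and shut (so a half turn about z gives the same grasp; the last joint's range is limited). The gripper opens to 85 mm and grips with 20 to 120 N. Pads are 22 mm wide; open, the fingers measure 114 mm over their backs; the gripper's body (76 mm by 85 mm) begins 54 mm behind the grasp point. The pads swing forward as they close: fully open they stand 13 mm farther back than shut.
Start: joints at [-1.312, 0.276, 1.505, -0, 1.361, -0.121], TCP at [213.174, -534.06, 231.328] pointing down, gripper open.
Joint ranges: [-2.89, 2.89], [-0.75, 2.08], [0.22, 2.7], [-1.18, 4.32], [0.11, 2.71], [-2.7, 2.7]. Speed limits (rad/s): [2.57, 2.57, 3.14, 3.14, 3.14, 3.14].

### API

Orientations are given as a unit quaternion [w, x, y, z].
In Python, from workcell import sense, camera, sign_off gives the robot as it stands.
- The arm moves only by the tool arm_command, never from a script. Its argument "rows" is a list of rows, each an object of numbers: "fingers": the opening, from 0 (shut) to 1 (fully open); "tx", "ty", "tz": the shift along the tool's x, y, z in cm; "yaw": the turn about the tool's z in rad. A call has 1 to 20 rows; each row is the pose to reach, as a shift and turn from the pose commanded when the call began, along the tool's axes at that moment; what a row does not reach only later rows make up. A row lasts 1/10 s, in which the tool goes at most 50 mm and 8.59 degrees, less where a joint would pass 70% of its speed; a pose out of reach is approached as far as the arm can. A call with a gripper value outside its range is refused whole. The fingers move at their own pace and stop on an object; "grip_force" is the grip in N (left out, the last holds). Time passes only in rows, so rows that repeat a pose let the fingers close. It gives the time, the measured TCP pose, the force and the opening at its end, in the units of the state.
- sense(): the state, without advancing time (a new reading comes with each control period).
- camera(name): name is "scene" or "top" or "wrist"; returns a dict with "img" (480x640x3 uint8, red, green, blue), "intrinsics" (3x3 intrinsics, pixels), "camera_from_world" (4x4, takes a point from world to camera coordinates); the wrist camera has in their place "T_tool_cam" (4x4, takes a point from camera to tool coordinates, whose origin is the TCP and whose axes are the flange's). Camera axes: x right, y down, z forward; pixel columns grow to the right and rows downward; lengths in mm; the calibration is good to about 2 mm. A picture is of the moment at which its call begins: read the wrist's pose just before it. There is no depth.
- sign_off(): hands the job in, once; it reports no verdict.
The state is a dict: "clock": time; "q": joint angles; "dq": joint speeds; "tau": joint torques, N m; "position": TCP position; "tcp_rot": TCP orientation; "wrist_force": force on the tool from outside, world axes, zero at the start; "wrist_torque": the same for the moment, N m; "finger_gap": finger opening in mm.
Only numpy, scipy, OpenCV 4.12 (cv2) and the standard library are available. Lean on these libraries where they do the work, as an engineer would, in place of code of your own. Each camera call takes 0.05 s, during which the arm holds its last target.

## Working session

There is one attempt and no reset: what is moved stays moved. The work goes in short steps, Python scripts to look and compute and a tool call to move; the robot and the scene stay as the last step left them, time stands still between calls to the robot, and variables do not carry over. Pictures are saved under pics/ and viewed, and the job is handed in when it is done.

Besides the shell and the picture viewer there is one more tool, called after ">>>" by a JSON object that holds its "fn" and its "kwargs". arm_command: Moves the arm, as the interface text tells. Its arguments: {"type":"object","properties":{"rows":{"type":"array","items":{"type":"object","properties":{"fingers":{"type":"number"},"tx":{"type":"number"},"ty":{"type":"number"},"tz":{"type":"number"},"yaw":{"type":"number"}}}},"grip_force":{"type":"number"}},"required":["rows"]}

```bash
mkdir -p pics; ls
python3 - <<'E'
from workcell import sense,camera
import cv2,numpy as np,pickle
s=sense();print({k:np.round(v,3) for k,v in s.items()})
for n in["scene","top","wrist"]:
    c=camera(n);pickle.dump(c,open(f"{n}.pkl","wb"));cv2.imwrite(f"pics/{n}0.png",c["img"][:,:,::-1])
    print({k:np.round(v,3).tolist() for k,v in c.items() if k!="img"})
E
```

```text
pics
{'clock': np.float64(0.0), 'q': array([-1.312,  0.277,  1.506,  0.   ,  1.361, -0.121]), 'dq': array([-0.001, -0.   ,  0.   ,  0.001, -0.   , -0.001]), 'tau': array([-1.0000e-03, -4.1678e+01, -2.4581e+01, -0.0000e+00,  1.1000e-02,
       -0.0000e+00]), 'position': array([ 213.022, -533.521,  230.446]), 'tcp_rot': array([-0.001,  0.982,  0.189, -0.   ]), 'wrist_force': array([-0.149,  0.203, -0.225]), 'wrist_torque': array([-0.021,  0.008,  0.014]), 'finger_gap': np.float64(85.364)}
{'intrinsics': [[459.73, 0.0, 312.397], [0.0, 459.73, 243.155], [0.0, 0.0, 1.0]], 'camera_from_world': [[0.412, 0.911, -0.012, -246.049], [0.714, -0.331, -0.617, -407.508], [-0.566, 0.246, -0.787, 1462.334], [0.0, 0.0, 0.0, 1.0]]}
{'intrinsics': [[472.309, 0.0, 312.573], [0.0, 472.309, 242.388], [0.0, 0.0, 1.0]], 'camera_from_world': [[0.02, -1.0, 0.009, -25.194], [-0.995, -0.021, -0.094, 647.649], [0.094, -0.007, -0.996, 1273.117], [0.0, 0.0, 0.0, 1.0]]}
{'intrinsics': [[359.331, 0.0, 319.039], [0.0, 359.331, 239.223], [0.0, 0.0, 1.0]], 'T_tool_cam': [[-0.002, -0.944, -0.329, 84.549], [1.0, -0.002, -0.0, 1.022], [-0.0, -0.329, 0.944, -142.331], [0.0, 0.0, 0.0, 1.0]]}
```

View pics/top0.png

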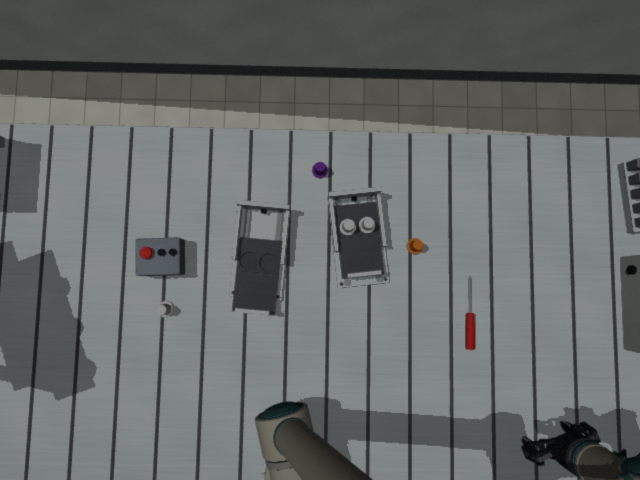

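View pics/scene0.png

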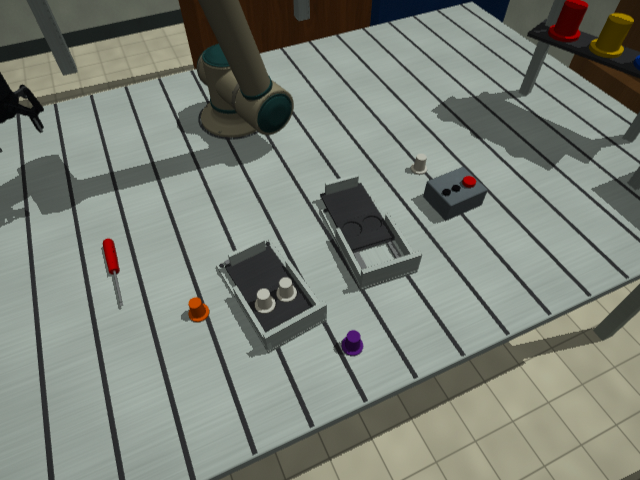

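Top view: the full station is centre-right, with white cups at (348,227) and (367,225) and its lip at about (366,274). The empty station is to its left, with its lip at about (255,311). Things that could be mistaken for the cups are the spare cup (166,309), orange (416,246) and purple (320,170). By the description, I choose the tray with the two white cups. Next is a close crop to check that.

Run:
```python
import cv2,pickle,numpy as np
im=pickle.load(open("top.pkl","rb"))["img"][:,:,::-1]
c=im[180:330,220:400];cv2.imwrite("pics/crop0.png",cv2.resize(c,None,fx=4.4,fy=4,interpolation=cv2.INTER_CUBIC)[:600,:800] if 0 else cv2.resize(c,(720,600),interpolation=cv2.INTER_CUBIC))
im=pickle.load(open("scene.pkl","rb"))["img"][:,:,::-1]
c=im[170:350,210:430];cv2.imwrite("pics/crop1.png",cv2.resize(c,None,fx=3.3,fy=3.3,interpolation=cv2.INTER_CUBIC))
```

```text
(no output)
```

View pics/crop0.png

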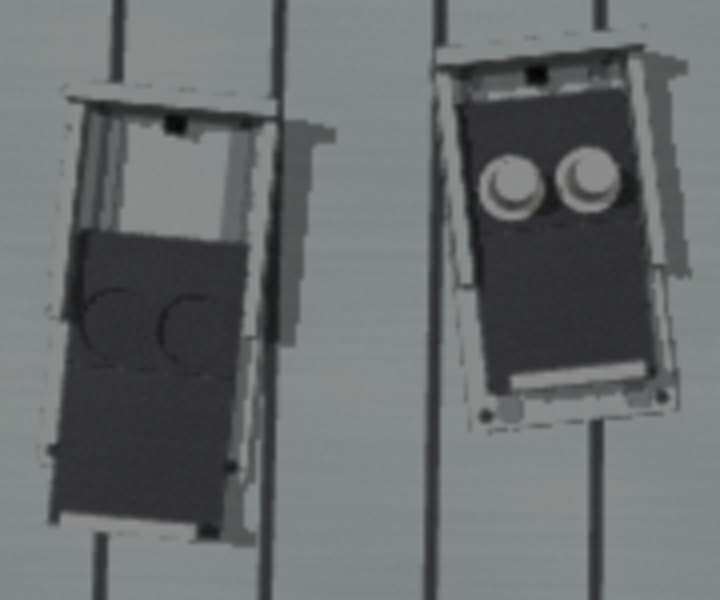

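View pics/crop1.png

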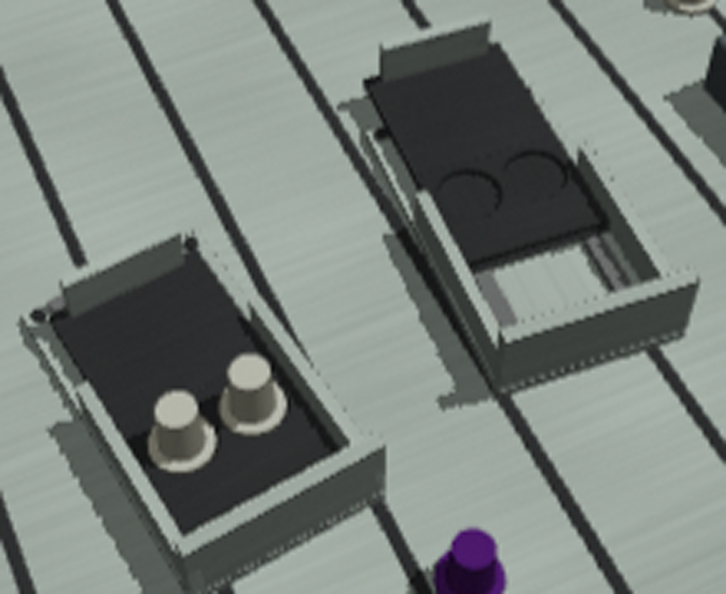

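```bash
cat > h.py <<'E'
import numpy as np,cv2,pickle
from scipy.spatial.transform import Rotation as R
def rot(q): return R.from_quat([q[1],q[2],q[3],q[0]]).as_matrix()
def cfw(c,s=None):
    if "camera_from_world" in c: return np.array(c["camera_from_world"])
    T=np.eye(4);T[:3,:3]=rot(s["tcp_rot"]);T[:3,3]=s["position"]
    return np.linalg.inv(T@np.array(c["T_tool_cam"]))
def ray(c,px,s=None):
    M=cfw(c,s);Rm=M[:3,:3];C=-Rm.T@M[:3,3]
    px=np.atleast_2d(px);d=np.c_[px,np.ones(len(px))]@np.linalg.inv(c["intrinsics"]).T@Rm
    return C,d
def onz(c,px,z,s=None):
    C,d=ray(c,px,s);return C+d*((z-C[2])/d[:,2])[:,None]
def proj(c,P,s=None):
    M=cfw(c,s);p=np.atleast_2d(P)@M[:3,:3].T+M[:3,3];p=p@np.array(c["intrinsics"]).T;return p[:,:2]/p[:,2:]
E
python3 - <<'E'
from h import *
np.set_printoptions(suppress=True,precision=1)
t=pickle.load(open("top.pkl","rb"));s=pickle.load(open("scene.pkl","rb"))
f=lambda p:np.array(p)/4+[220,180]
g=lambda p:np.array(p)/3.3+[210,170]
print("C",ray(t,[[0,0]])[0],ray(s,[[0,0]])[0])
print("full lip top front edge",onz(t,f([[513,389],[645,375]]),62), "scene",onz(s,g([[62,283],[183,233]]),62))
print("full rear plate",onz(t,f([[437,66],[645,45]]),70))
print("full base front corners",onz(t,f([[476,432],[679,408]]),10))
print("full guide L inner/R",onz(t,f([[460,287],[438,75]]),44),onz(t,f([[663,265],[632,60]]),44))
print("empty lip",onz(t,f([[60,525],[196,538]]),62),"scene",onz(s,g([[380,48],[489,23]]),62))
print("empty rear",onz(t,f([[70,102],[278,118]]),70))
print("cups",onz(t,f([[516,183],[592,174]]),67))
E
```

```text
C [ 525.7   -3.1 1328.4] [1219.6 -270.7  896.9]
full lip top front edge [[ 553.4 -108.9   62. ]
 [ 564.6 -197.3   62. ]] scene [[ 573.  -196.4   62. ]
 [ 567.  -105.4   62. ]]
full rear plate [[ 769.8  -54.    70. ]
 [ 787.3 -194.5   70. ]]
full base front corners [[ 524.2  -87.9   10. ]
 [ 543.7 -229.1   10. ]]
full guide L inner/R [[622.4 -73.3  44. ]
 [768.5 -55.8  44. ]] [[ 640.4 -211.8   44. ]
 [ 782.  -189.6   44. ]]
empty lip [[457.2 190.5  62. ]
 [450.5 100.1  62. ]] scene [[459.7  98.6  62. ]
 [470.9 188.2  62. ]]
empty rear [[739.8 192.6  70. ]
 [731.9  52.4  70. ]]
cups [[ 691.7 -108.7   67. ]
 [ 698.9 -159.8   67. ]]
```

>>> {"fn": "arm_command", "kwargs": {"rows": [{"fingers":0,"tx":43.9,"ty":-56.0,"tz":2,"yaw":0.457},{"fingers":0,"tx":43.9,"ty":-56.0,"tz":2,"yaw":0.457},{"fingers":0,"tx":43.9,"ty":-56.0,"tz":2,"yaw":0.457},{"fingers":0,"tx":43.9,"ty":-56.0,"tz":2,"yaw":0.457},{"fingers":0,"tx":43.9,"ty":-56.0,"tz":2,"yaw":0.457},{"fingers":0,"tx":43.9,"ty":-56.0,"tz":2,"yaw":0.457},{"fingers":0,"tx":43.9,"ty":-56.0,"tz":2,"yaw":0.457},{"fingers":0,"tx":43.9,"ty":-56.0,"tz":2,"yaw":0.457},{"fingers":0,"tx":43.9,"ty":-56.0,"tz":2,"yaw":0.457},{"fingers":0,"tx":43.9,"ty":-56.0,"tz":2,"yaw":0.457},{"fingers":0,"tx":43.9,"ty":-56.0,"tz":2,"yaw":0.457},{"fingers":0,"tx":43.9,"ty":-56.0,"tz":2,"yaw":0.457},{"fingers":0,"tx":43.9,"ty":-56.0,"tz":2,"yaw":0.457},{"fingers":0,"tx":43.9,"ty":-56.0,"tz":2,"yaw":0.457},{"fingers":0,"tx":43.9,"ty":-56.0,"tz":2,"yaw":0.457},{"fingers":0,"tx":43.9,"ty":-56.0,"tz":2,"yaw":0.457},{"fingers":0,"tx":43.9,"ty":-56.0,"tz":2,"yaw":0.457},{"fingers":0,"tx":43.9,"ty":-56.0,"tz":2,"yaw":0.457},{"fingers":0,"tx":43.9,"ty":-56.0,"tz":2,"yaw":0.457},{"fingers":0,"tx":43.9,"ty":-56.0,"tz":2,"yaw":0.457}]}}

```text
clock: 2.15
position: [413.2, 147.6, 211.4]
tcp_rot: [0.0, 0.999, -0.04, 0.0]
wrist_force: [0.1, -0.5, -0.3]
finger_gap: 0.2
```

```bash
cat > look.py <<'E'
import sys
from h import *
from workcell import sense,camera
np.set_printoptions(suppress=True,precision=3)
s=sense()
x=rot(s["tcp_rot"])[:,0]
print("t",s["clock"],"pos",s["position"],"xaxis ang",np.arctan2(x[1],x[0]),"F",s["wrist_force"],"gap",s["finger_gap"])
if len(sys.argv)>1:
    cn,out=sys.argv[1:3];c=camera(cn);pickle.dump((c,s),open(out+".pkl","wb"));cv2.imwrite(f"pics/{out}.png",c["img"][:,:,::-1])
E
python3 look.py wrist w1
```

```text
t 2.15 pos [413.22  147.643 211.443] xaxis ang -0.07941293900498571 F [ 0.108 -0.464 -0.296] gap 0.17406745805996987
```

View pics/w1.png

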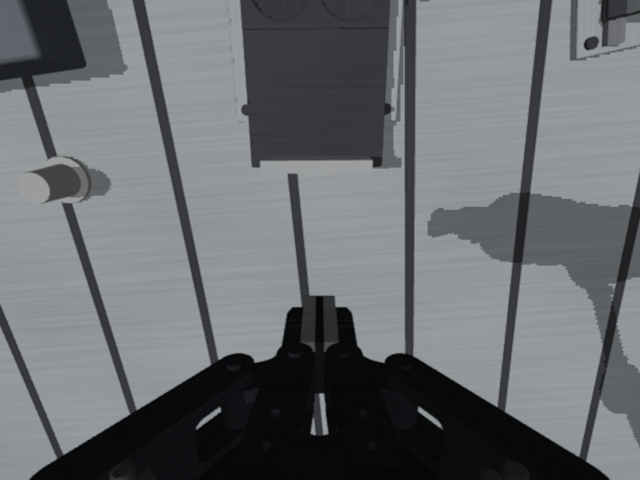

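Wrist view: the empty lip runs from (260,173) to (373,173), nearly level and centred at column 316. The shut fingertips are at (320,300).

Run:
```python
from h import *
np.set_printoptions(suppress=True,precision=1)
c,s=pickle.load(open("w1.pkl","rb"))
p=[[260,173],[373,174],[260,160],[373,160]]
P=onz(c,p,62,s);print(P,P[:2].mean(0),(P[:2].mean(0)-s["position"])@rot(s["tcp_rot"]))
d=P[0]-P[1];print(np.linalg.norm(d),np.arctan2(-d[0],d[1]))
e=onz(c,[[244,15],[250,160],[389,15],[384,160]],26,s);print(e,[np.arctan2(*(e[i]-e[i+1])[[1,0]]) for i in(0,2)])
```

```text
[[457.  190.9  62. ]
 [448.8  99.9  62. ]
 [467.2 189.5  62. ]
 [459.9  99.6  62. ]] [452.9 145.4  62. ] [ 39.7  -0.9 149.5]
91.3481198693188 -0.09014133934305017
[[576.8 193.   26. ]
 [464.2 204.6  26. ]
 [567.4  78.3  26. ]
 [454.4  84.8  26. ]] [np.float64(-0.10232821257567017), np.float64(-0.056920232838781656)]
```

>>> {"fn": "arm_command", "kwargs": {"rows": [{"fingers":0,"tz":5},{"fingers":0,"tz":10},{"fingers":0,"tz":14},{"fingers":0,"tz":16.9},{"fingers":0,"tz":16.9},{"fingers":0,"tz":16.9,"tx":1},{"fingers":0,"tz":16.9,"tx":2},{"fingers":0,"tz":16.9,"tx":3},{"fingers":0,"tz":16.9,"tx":4},{"fingers":0,"tz":16.9,"tx":5},{"fingers":0,"tz":16.9,"tx":6},{"fingers":0,"tz":16.9,"tx":7},{"fingers":0,"tz":16.9,"tx":8},{"fingers":0,"tz":16.9,"tx":8}]}}

```text
schema error: expected keys fingers, tx, ty, tz, yaw
```

```bash
python3 look.py wrist w2
```

```text
t 2.2 pos [413.249 147.842 211.43 ] xaxis ang -0.07907678191969614 F [0.459 0.003 0.491] gap 0.13168941290040775
```

View pics/w2.png

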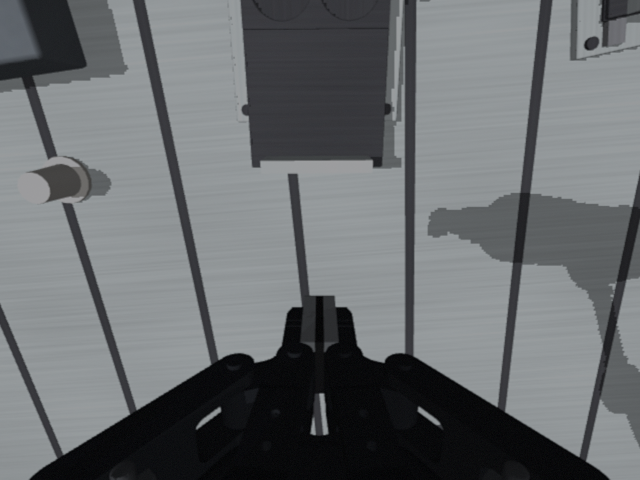

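The call was refused because every row needs all its keys, so the arm and the view haven't changed. I'm resending it.

>>> {"fn": "arm_command", "kwargs": {"rows": [{"fingers":0,"tx":0,"ty":0,"tz":5,"yaw":0},{"fingers":0,"tx":0,"ty":0,"tz":10,"yaw":0},{"fingers":0,"tx":0,"ty":0,"tz":14,"yaw":0},{"fingers":0,"tx":0,"ty":0,"tz":16.9,"yaw":0},{"fingers":0,"tx":0,"ty":0,"tz":16.9,"yaw":0},{"fingers":0,"tx":1,"ty":0,"tz":16.9,"yaw":0},{"fingers":0,"tx":2,"ty":0,"tz":16.9,"yaw":0},{"fingers":0,"tx":3,"ty":0,"tz":16.9,"yaw":0},{"fingers":0,"tx":4,"ty":0,"tz":16.9,"yaw":0},{"fingers":0,"tx":5,"ty":0,"tz":16.9,"yaw":0},{"fingers":0,"tx":6,"ty":0,"tz":16.9,"yaw":0},{"fingers":0,"tx":7,"ty":0,"tz":16.9,"yaw":0},{"fingers":0,"tx":8,"ty":0,"tz":16.9,"yaw":0},{"fingers":0,"tx":8,"ty":0,"tz":16.9,"yaw":0}]}}

```text
clock: 3.65
position: [496.0, 142.4, 42.3]
tcp_rot: [0.0, 0.999, -0.039, 0.002]
wrist_force: [0.8, 0.2, 0.3]
finger_gap: -0.1
```

```bash
python3 look.py wrist w3
```

```text
t 3.65 pos [496.   142.42  42.34] xaxis ang -0.07729458834523628 F [0.806 0.188 0.274] gap -0.08604008264965102
```

View pics/w3.png

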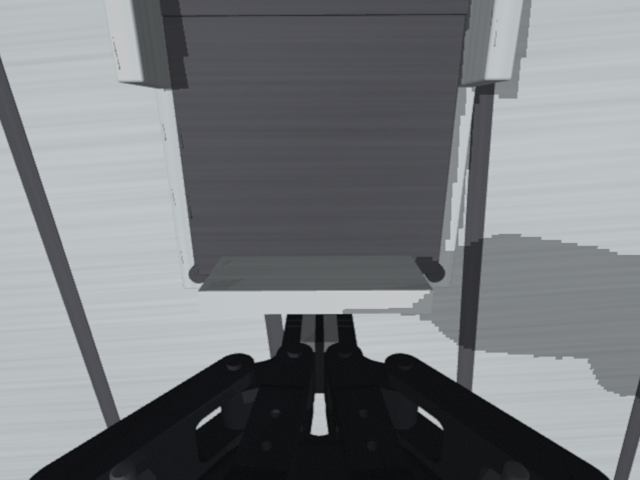

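The fingertip rests against the lip's front face, and the lip top is at rows 290–314. The tray has slid about 52 mm. I'll push on slowly.

>>> {"fn": "arm_command", "kwargs": {"rows": [{"fingers":0,"tx":0.6,"ty":0,"tz":0,"yaw":0},{"fingers":0,"tx":1.2,"ty":0,"tz":0,"yaw":0},{"fingers":0,"tx":1.5,"ty":0,"tz":0,"yaw":0},{"fingers":0,"tx":1.5,"ty":0,"tz":0,"yaw":0}]}}

```text
clock: 4.1
position: [506.2, 141.4, 42.0]
tcp_rot: [0.0, 0.999, -0.039, -0.002]
wrist_force: [-5.1, 1.1, 3.6]
finger_gap: 0.1
```

```bash
python3 look.py wrist w4
```

```text
t 4.1 pos [506.224 141.424  41.992] xaxis ang -0.07740173530741436 F [-5.07   1.099  3.581] gap 0.07097835393457974
```

View pics/w4.png

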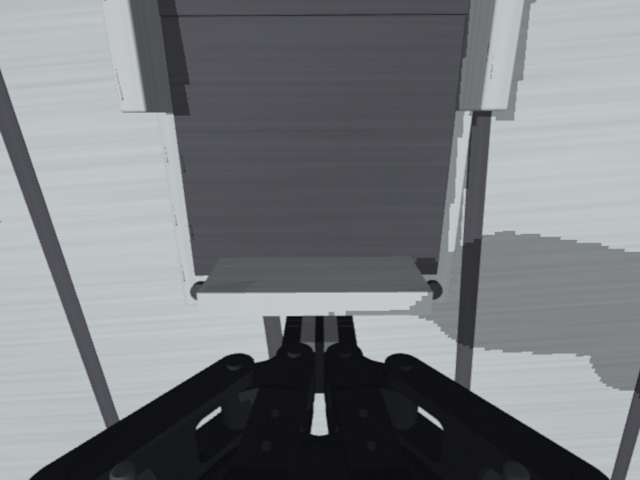

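Run:
```python
from h import *
np.set_printoptions(suppress=True,precision=1)
for n,r,f,b in(("w3",(84,84),314,(288,288)),("w4",(111,110),317,(303,304))):
    c,s=pickle.load(open(n+".pkl","rb"))
    A=rot(s["tcp_rot"]);loc=lambda P:(P-s["position"])@A
    print(n,loc(onz(c,[[122,r[0]],[508,r[1]]],44,s)),loc(onz(c,[[310,f]],62,s)),loc(onz(c,[[188,b[0]],[446,b[1]]],10,s)))
```

```text
w3 [[ 95.4 -70.   -1.3]
 [ 95.2  69.4  -1.3]] [[ 11.4  -2.5 -19.6]] [[ -3.6 -69.8  32.3]
 [ -3.8  69.6  32.3]]
w4 [[ 86.2 -71.1  -2.4]
 [ 86.3  70.4  -2.3]] [[ 10.4  -2.5 -20.1]] [[-12.5 -70.8  32. ]
 [-13.5  70.6  32.1]]
```

By this measurement the tray is 1–2 mm from home, since the guide end is 76 mm from the lip front and should be 75. I'll press a little more to feel the stop.

>>> {"fn": "arm_command", "kwargs": {"rows": [{"fingers":0,"tx":0.4,"ty":0,"tz":0,"yaw":0},{"fingers":0,"tx":0.8,"ty":0,"tz":0,"yaw":0},{"fingers":0,"tx":0.8,"ty":0,"tz":0,"yaw":0}]}}

```text
clock: 4.45
position: [506.1, 141.3, 41.5]
tcp_rot: [0.0, 0.999, -0.039, -0.01]
wrist_force: [-18.4, 2.5, 14.1]
finger_gap: -0.0
```

```bash
python3 look.py wrist w5
```

```text
t 4.45 pos [506.122 141.279  41.521] xaxis ang -0.07807714985328633 F [-18.426   2.53   14.124] gap -0.026352367812118877
```

View pics/w5.png

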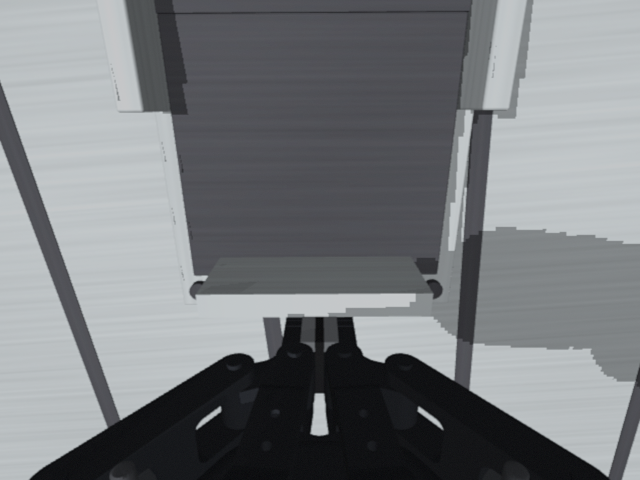

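The force rose to 18 N with no further motion and the view is unchanged, so the empty tray is home. I'll back off, then rise.

>>> {"fn": "arm_command", "kwargs": {"rows": [{"fingers":0,"tx":-1,"ty":0,"tz":0,"yaw":0},{"fingers":0,"tx":-3,"ty":0,"tz":0,"yaw":0},{"fingers":0,"tx":-6,"ty":0,"tz":0,"yaw":0},{"fingers":0,"tx":-6,"ty":0,"tz":-5,"yaw":0},{"fingers":0,"tx":-6,"ty":0,"tz":-10,"yaw":0},{"fingers":0,"tx":-6,"ty":0,"tz":-15,"yaw":0},{"fingers":0,"tx":-6,"ty":0,"tz":-17,"yaw":0},{"fingers":0,"tx":-6,"ty":0,"tz":-17,"yaw":0}]}}

```text
clock: 5.3
position: [460.0, 145.9, 216.6]
tcp_rot: [-0.001, 0.999, -0.039, 0.006]
wrist_force: [0.2, 0.3, 0.3]
finger_gap: 0.1
```

```bash
python3 look.py
python3 - <<'E'
from h import *
from workcell import sense
s=sense();A=rot(s["tcp_rot"]);x=np.array([np.cos(.126),np.sin(.126),0])
for k in(-40,45):
  P=np.array([564,-153,200])+x*k;print(P,(P-s["position"])@A)
E
```

```text
t 5.3 pos [460.038 145.883 216.625] xaxis ang -0.07716672313064422 F [0.226 0.333 0.256] gap 0.08372941131189678
[ 524.31710014 -158.02667474  200.        ] [ 87.31188575 298.09042897  16.97597789]
[ 608.64326234 -147.34499092  200.        ] [170.55775861 280.94215015  18.00611577]
```

>>> {"fn": "arm_command", "kwargs": {"rows": [{"fingers":0,"tx":8.7,"ty":29.8,"tz":1,"yaw":-0.203},{"fingers":0,"tx":8.7,"ty":29.8,"tz":1,"yaw":-0.203},{"fingers":0,"tx":8.7,"ty":29.8,"tz":1,"yaw":-0.203},{"fingers":0,"tx":8.7,"ty":29.8,"tz":1,"yaw":-0.203},{"fingers":0,"tx":8.7,"ty":29.8,"tz":1,"yaw":-0.203},{"fingers":0,"tx":8.7,"ty":29.8,"tz":1,"yaw":-0.203},{"fingers":0,"tx":8.7,"ty":29.8,"tz":1,"yaw":-0.203},{"fingers":0,"tx":8.7,"ty":29.8,"tz":1,"yaw":-0.203},{"fingers":0,"tx":8.7,"ty":29.8,"tz":1,"yaw":-0.203},{"fingers":0,"tx":8.7,"ty":29.8,"tz":1,"yaw":-0.203}]}}

```text
clock: 6.3
position: [519.4, -156.7, 201.9]
tcp_rot: [-0.001, 0.998, 0.064, -0.0]
wrist_force: [0.3, 0.6, 0.1]
finger_gap: 0.3
```

```bash
python3 look.py wrist w6
```

```text
t 6.3 pos [ 519.442 -156.73   201.861] xaxis ang 0.1271405638827208 F [0.276 0.587 0.112] gap 0.28256835246495476
```

View pics/w6.png

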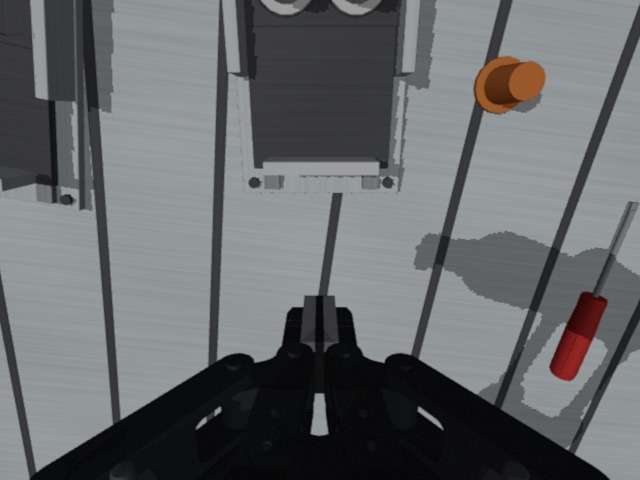

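The full lip's top runs from (264,162) to (379,175), with the cup flanges at (285,5) and (357,5), and the view is square to the station.

Run:
```python
from h import *
np.set_printoptions(suppress=True,precision=1)
c,s=pickle.load(open("w6.pkl","rb"));A=rot(s["tcp_rot"]);loc=lambda P:(P-s["position"])@A
print("lip front,back",loc(onz(c,[[264,175],[379,175],[264,162],[379,162]],62,s)))
print("base front",loc(onz(c,[[246,193],[399,191]],10,s)))
print("flange front z27",loc(onz(c,[[285,14],[357,14]],32,s)))
```

```text
lip front,back [[ 39.8 -42.  139.9]
 [ 39.7  48.  139.8]
 [ 49.8 -41.5 139.9]
 [ 49.7  47.5 139.8]]
base front [[ 14.6 -67.8 191.9]
 [ 16.3  76.3 191.8]]
flange front z27 [[156.2 -24.4 169.8]
 [156.1  30.  169.7]]
```

>>> {"fn": "arm_command", "kwargs": {"rows": [{"fingers":0,"tx":4.5,"ty":0.3,"tz":0,"yaw":0},{"fingers":0,"tx":9.0,"ty":0.3,"tz":0,"yaw":0},{"fingers":0,"tx":9.0,"ty":0.3,"tz":0,"yaw":0},{"fingers":0,"tx":9.0,"ty":0.3,"tz":4,"yaw":0},{"fingers":0,"tx":9.0,"ty":0.3,"tz":8,"yaw":0},{"fingers":0,"tx":9.0,"ty":0.3,"tz":11,"yaw":0},{"fingers":0,"tx":9.0,"ty":0.3,"tz":12,"yaw":0},{"fingers":0,"tx":9.0,"ty":0.3,"tz":12,"yaw":0}]}}

```text
clock: 7.15
position: [608.4, -148.7, 81.2]
tcp_rot: [-0.001, 0.998, 0.063, -0.001]
wrist_force: [-1.6, -0.1, -0.2]
finger_gap: 0.3
```

```bash
python3 look.py wrist w7;python3 look.py scene s7
```

```text
t 7.15 pos [ 608.383 -148.721   81.234] xaxis ang 0.12705255914572264 F [-1.6   -0.133 -0.191] gap 0.3269799193409732
t 7.2 pos [ 609.737 -149.42    82.888] xaxis ang 0.12685908109296148 F [0.663 0.084 0.72 ] gap 0.12504497926749572
```

View pics/w7.png

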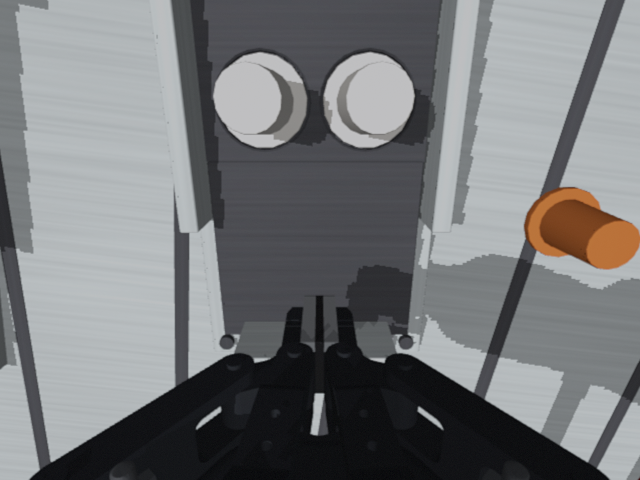

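View pics/s7.png

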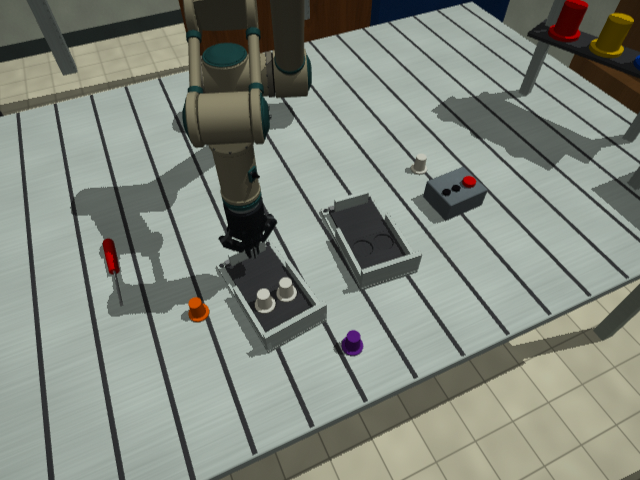

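The wrist view shows the fingertips over the pocket, between the lip (rows 322–355) and the cups (rows 50–150). The scene view shows the empty tray home. I'll lower, then start the draw.

>>> {"fn": "arm_command", "kwargs": {"rows": [{"fingers":0,"tx":0,"ty":0,"tz":2,"yaw":0},{"fingers":0,"tx":0,"ty":0,"tz":4,"yaw":0},{"fingers":0,"tx":0,"ty":0,"tz":4.5,"yaw":0},{"fingers":0,"tx":0,"ty":0,"tz":4.5,"yaw":0},{"fingers":0,"tx":-0.5,"ty":0,"tz":4.5,"yaw":0},{"fingers":0,"tx":-1.0,"ty":0,"tz":4.5,"yaw":0},{"fingers":0,"tx":-1.5,"ty":0,"tz":4.5,"yaw":0},{"fingers":0,"tx":-2.0,"ty":0,"tz":4.5,"yaw":0},{"fingers":0,"tx":-2.4,"ty":0,"tz":4.5,"yaw":0},{"fingers":0,"tx":-2.8,"ty":0,"tz":4.5,"yaw":0},{"fingers":0,"tx":-3.2,"ty":0,"tz":4.5,"yaw":0},{"fingers":0,"tx":-3.6,"ty":0,"tz":4.5,"yaw":0},{"fingers":0,"tx":-4.0,"ty":0,"tz":4.5,"yaw":0},{"fingers":0,"tx":-4.5,"ty":0,"tz":4.5,"yaw":0},{"fingers":0,"tx":-5.0,"ty":0,"tz":4.5,"yaw":0},{"fingers":0,"tx":-5.5,"ty":0,"tz":4.5,"yaw":0},{"fingers":0,"tx":-6.0,"ty":0,"tz":4.5,"yaw":0}]}}

```text
clock: 8.95
position: [549.8, -157.7, 37.4]
tcp_rot: [0.0, 0.998, 0.063, 0.0]
wrist_force: [2.4, 0.6, -0.4]
finger_gap: 0.1
```

```bash
python3 look.py wrist w8
```

```text
t 8.95 pos [ 549.779 -157.739   37.397] xaxis ang 0.12580059535863267 F [ 2.418  0.597 -0.427] gap 0.0768296560501434
```

View pics/w8.png

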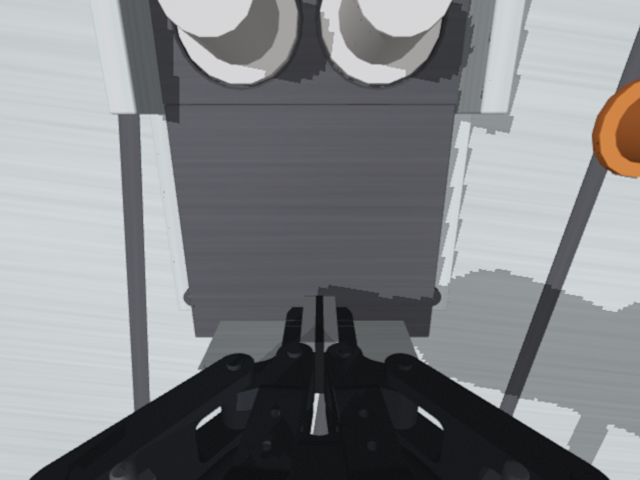

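The lip sits behind the fingers, the tray is about 30 mm out past the base, and the cups are seated. The pull is 2.4 N. I'll continue.

>>> {"fn": "arm_command", "kwargs": {"rows": [{"fingers":0,"tx":-0.5,"ty":0,"tz":0,"yaw":0},{"fingers":0,"tx":-1.0,"ty":0,"tz":0,"yaw":0},{"fingers":0,"tx":-1.5,"ty":0,"tz":0,"yaw":0},{"fingers":0,"tx":-2.0,"ty":0,"tz":0,"yaw":0},{"fingers":0,"tx":-2.5,"ty":0,"tz":0,"yaw":0},{"fingers":0,"tx":-3.0,"ty":0,"tz":0,"yaw":0},{"fingers":0,"tx":-3.5,"ty":0,"tz":0,"yaw":0},{"fingers":0,"tx":-4.0,"ty":0,"tz":0,"yaw":0},{"fingers":0,"tx":-4.5,"ty":0,"tz":0,"yaw":0},{"fingers":0,"tx":-5.0,"ty":0,"tz":0,"yaw":0},{"fingers":0,"tx":-5.4,"ty":0,"tz":0,"yaw":0},{"fingers":0,"tx":-5.8,"ty":0,"tz":0,"yaw":0},{"fingers":0,"tx":-6.1,"ty":0,"tz":0,"yaw":0},{"fingers":0,"tx":-6.4,"ty":0,"tz":0,"yaw":0},{"fingers":0,"tx":-6.6,"ty":0,"tz":0,"yaw":0},{"fingers":0,"tx":-6.8,"ty":0,"tz":0,"yaw":0},{"fingers":0,"tx":-6.8,"ty":0,"tz":0,"yaw":0}]}}

```text
clock: 10.7
position: [482.1, -166.1, 37.3]
tcp_rot: [-0.0, 0.998, 0.063, -0.0]
wrist_force: [2.0, -0.2, 0.1]
finger_gap: -0.5
```

```bash
python3 look.py wrist w9
```

```text
t 10.7 pos [ 482.065 -166.05    37.251] xaxis ang 0.1258421985629314 F [ 2.037 -0.159  0.117] gap -0.46138707345539615
```

View pics/w9.png

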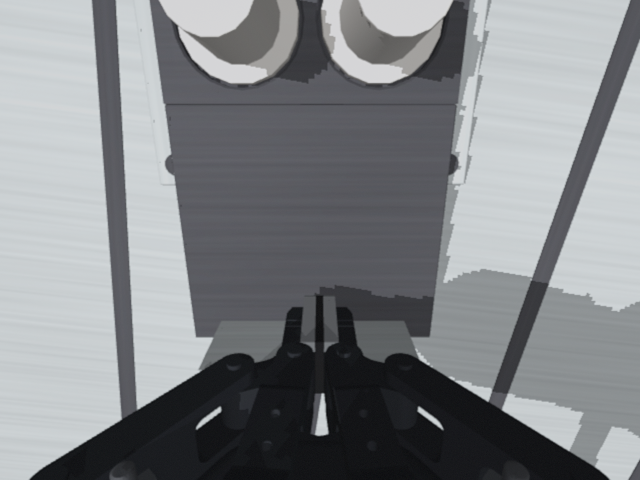

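The tray is well out and the cups are seated. There's no stop force yet, so I'll creep onward.

>>> {"fn": "arm_command", "kwargs": {"rows": [{"fingers":0,"tx":-0.2,"ty":0,"tz":0,"yaw":0},{"fingers":0,"tx":-0.4,"ty":0,"tz":0,"yaw":0},{"fingers":0,"tx":-0.6,"ty":0,"tz":0,"yaw":0},{"fingers":0,"tx":-0.6,"ty":0,"tz":0,"yaw":0}]}}

```text
clock: 11.15
position: [481.4, -166.2, 37.4]
tcp_rot: [-0.0, 0.998, 0.061, 0.005]
wrist_force: [13.9, 6.1, -7.9]
finger_gap: 0.3
```

```bash
python3 look.py
```

```text
t 11.15 pos [ 481.416 -166.161   37.4  ] xaxis ang 0.12252331317163409 F [13.909  6.101 -7.87 ] gap 0.26041588861380516
```

The force is 14 N with only 0.7 mm of motion, so the tray is at its stop. I'll ease off inward, rise and retreat.

>>> {"fn": "arm_command", "kwargs": {"rows": [{"fingers":0,"tx":0.4,"ty":0,"tz":0,"yaw":0},{"fingers":0,"tx":0.8,"ty":0,"tz":0,"yaw":0},{"fingers":0,"tx":1.6,"ty":0,"tz":0,"yaw":0},{"fingers":0,"tx":2.6,"ty":0,"tz":0,"yaw":0},{"fingers":0,"tx":3.2,"ty":0,"tz":0,"yaw":0},{"fingers":0,"tx":3.2,"ty":0,"tz":0,"yaw":0},{"fingers":0,"tx":3.2,"ty":0,"tz":-3,"yaw":0},{"fingers":0,"tx":3.2,"ty":0,"tz":-7,"yaw":0},{"fingers":0,"tx":3.2,"ty":0,"tz":-12,"yaw":0},{"fingers":0,"tx":3.2,"ty":0,"tz":-17,"yaw":0},{"fingers":0,"tx":0,"ty":0,"tz":-20,"yaw":0},{"fingers":0,"tx":-4,"ty":0,"tz":-20,"yaw":0},{"fingers":0,"tx":-8,"ty":0,"tz":-20,"yaw":0},{"fingers":0,"tx":-8,"ty":0,"tz":-20,"yaw":0},{"fingers":0,"tx":-8,"ty":0,"tz":-20,"yaw":0}]}}

```text
clock: 12.65
position: [396.6, -176.9, 237.6]
tcp_rot: [0.0, 0.998, 0.062, 0.0]
wrist_force: [0.3, -0.5, -0.3]
finger_gap: 0.0
```

```bash
python3 look.py wrist w10; python3 look.py top t10; python3 look.py scene s10
python3 - <<'E'
import cv2
a=cv2.imread("pics/t10.png")[170:350,140:500];b=cv2.imread("pics/s10.png")[140:350,80:500]
cv2.imwrite("pics/c10.png",cv2.vconcat([cv2.resize(a,(600,300)),cv2.resize(b,(600,300))]))
E
```

```text
t 12.65 pos [ 396.647 -176.863  237.638] xaxis ang 0.12442171596181101 F [ 0.295 -0.451 -0.294] gap 0.040244894366727284
t 12.7 pos [ 397.566 -177.032  237.551] xaxis ang 0.12519026788792761 F [1.056 0.868 0.014] gap 0.22376345498117656
t 12.75 pos [ 397.993 -177.045  237.387] xaxis ang 0.12579721839156086 F [-0.035  1.122 -0.653] gap 0.1659544672426533
```

View pics/w10.png

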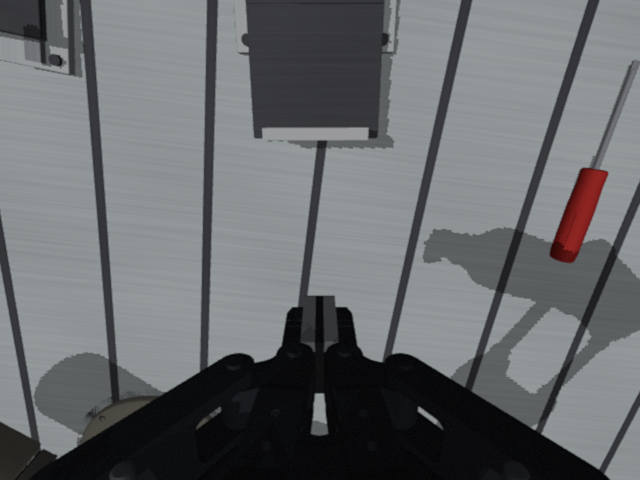

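View pics/c10.png

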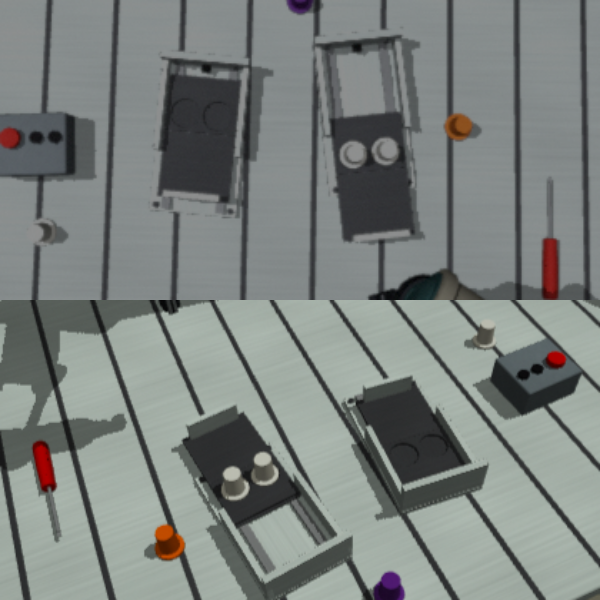

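The full tray is out with both cups upright, and the empty tray is home. The spare cup and screwdriver look unmoved. I'll do one numeric check and then hand in.

Run:
```python
from h import *
np.set_printoptions(suppress=True,precision=1)
c,s=pickle.load(open("w10.pkl","rb"))
L=onz(c,[[262,140],[369,140],[262,128],[369,128]],62,s).mean(0)
c6,s6=pickle.load(open("w6.pkl","rb"))
L6=onz(c6,[[264,175],[379,175],[264,162],[379,162]],62,s6).mean(0)
print(L,L6,np.linalg.norm(L-L6))
A=rot(s["tcp_rot"]);b=onz(c,[[238,53],[395,52]],10,s)
print("base front - lip front along x",((b-onz(c,[[315,140]],62,s))@A)[:,0],"expect 75")
```

```text
[ 464.8 -166.6   62. ] [ 564.1 -153.9   62. ] 100.10181170843165
base front - lip front along x [74.3 74.9] expect 75
```

```bash
python3 -c "
from workcell import sign_off;print(sign_off())"
```

```text
the job is handed in; nothing more can be done
None
```

I pushed the empty tray home with the shut fingertips, then hooked them behind the full tray's lip, drew it out to its stop and moved clear. The job was handed in at about 12.8 s; sign-off reports no verdict.

- **Empty tray:** at the end of the push the force rose to 18 N with no further motion. The lip measured within about 1–2 mm of home, and the last pictures show it still in.
- **Full tray:** the lip moved 100.1 mm between the wrist views, and the pull rose to 14 N with under 1 mm of motion. The lip front sat 74–75 mm beyond the base front, where 75 mm was expected.
- **Cups and bystanders:** in the last pictures both cups stand upright in their seats, and the spare cup and screwdriver look unmoved. I judged these by eye and did not measure them.
- **Robot:** it ended clear of everything, with the wrist force near zero (within about 1.5 N).

One move call was refused because its rows left out some keys. Nothing moved, and I resent it complete. No checks failed or disagreed.

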